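# Find the hidden release in the rack's edge and press it

## Robot

A 7-joint arm with a two-finger parallel gripper is mounted at the origin on a cart in front of the work surface, level with it; the furniture and walls round the work are solid. World frame = base frame: x ahead of the robot, y to its left, z up, the work surface at z = 0. Lengths are in m, angles in rad, forces in N, time in s.
With the tool pointing down it reaches from about 0.35 to 0.9 m from the base axis. Payload 19.9 kg.
Tool frame: the origin (TCP) lies midway between the tips of the shut fingers; the grasp point (between the pads) lies 19 mm behind it; z points along the fingers, y is the direction in which the jaws open and shut (so a half turn about z gives the same grasp; the last joint's range is limited). The gripper opens to 94 mm and grips with 3 to 60 N. Pads are 16 mm wide; open, the fingers measure 119 mm over their backs; the gripper's body (75 mm by 177 mm) begins 78 mm behind the grasp point.
Start: joints at [-1.377, 0.417, -0.01, 1.614, 0.005, 1.111, -0.053], TCP at [0.145, 0.608, 0.205] pointing down, gripper open.
Joint ranges: [-2.81, 2.81], [-0.39, 2.02], [-1.27, 1.25], [0.06, 2.57], [-1.19, 4.33], [0.19, 2], [-2.82, 2.82]. Speed limits (rad/s): [1.89, 1.89, 2.39, 2.39, 3.01, 3.01, 3.01].

## Interface

Orientations are given as a rotation vector (axis times angle).
In Python, from bench import sensors, cams, job_done gives the robot as it stands. The module is installed in compiled form; this text tells all that it offers.
- The arm moves only by the shell command python3 -m jog 'ROWS' [OPENING]. ROWS is JSON, a list of rows, each an object with "linear": the shift along the world's x, y, z in mm, a list of three; "angular": the turn, a rotation vector about the world's x, y, z in rad, a list of three. A call has 1 to 20 rows; each row shifts and turns the pose as measured when the row begins; what a row does not reach is not made up. A row lasts 1/8 s, in which the tool goes at most 62.5 mm and 10.7 degrees, less where a joint would pass 70% of its speed; a pose out of reach is approached as far as the arm can. A call is refused whole if a number of a shift passes 62.5 or a number of a turn 0.188, either way. A call with a gripper value outside its range is refused whole. OPENING is the finger opening in mm, from 0 to 94, set as the call begins (- or left out, the last holds). The fingers move at their own pace and stop on an object; the grip force is fixed at half the most. Time passes only in rows, so rows that do not move let the fingers close. It gives the time, the measured TCP pose, the force and the opening at its end, in the units of the state.
- sensors.state(): the state, without advancing time (a new reading comes with each control period).
- cams.capture(name): name is "scene" or "top" or "wrist"; returns the picture (400x640x3 uint8, blue, green, red); there is no depth.
- cams.calibration(name): a dict with "camera_matrix" (3x3 intrinsics, pixels), "camera_from_world" (4x4, takes a point from world to camera coordinates). Camera axes: x right, y down, z forward; pixel columns grow to the right and rows downward; lengths in m; the calibration is good to about 2 mm. A picture is of the moment at which its call begins: read the wrist's pose just before it. calibration takes no time and is no camera call; for the wrist camera it gives the pose at the moment of the call.
- job_done(): hands the job in, once; it reports no verdict.
The state is a dict: "time_s": time; "q": joint angles; "joint_vel": joint speeds; "joint_torque": joint torques, N m; "tool_pos": TCP position; "eef_rot": TCP orientation; "ft_force": force on the tool from outside, world axes, zero at the start; "wrist_torque": the same for the moment, N m; "opening": finger opening in m.
Only numpy, scipy, OpenCV 4.12 (cv2) and the standard library are available. Lean on these libraries where they do the work, as an engineer would, in place of code of your own. Each camera call takes 0.05 s, during which the arm holds its last target.

## Task

Unlock the sample rack: one of the six blocks along its raised front edge is really a shallow release notch that can hardly be told by eye. Feel along the top of the edge with the fingertips until they drop into the notch, press the key inside it fully down so that the wire gate over the jars rises, and then take the hand away. Do not touch the gate, grasp nothing, and leave the jars, bottles, test cards and marker where they are.

Things in the scene. Friction and masses are not known exactly. Their poses are not given: they have to be found in the camera images.
- rack: Grey metal rack fixed to the desk, 200 mm deep, 326 mm long, with three jars in a row behind a raised front edge. Origin on the desk under the middle of that edge; x points across the edge to the jars, y along the edge, z up. Jar row at x = 112 mm, lids up to 97 mm high; the gate over them reaches 111 mm high and forward to x = 95 mm. Nothing above 75 mm stands between x = -18 and 60 mm.
- edge_mid (a point): Middle of the top of the front edge, 75 mm above the desk, axes as the rack's. The edge is a straight row of six plain grey blocks, 36 mm wide (across, x), centred at y = -130, -78, -26, 26, 78 and 130 mm; a 5 mm cheek, 74 mm high, closes either end. Five blocks are rigid; any one of the six, different each run, is the notch block, hard to tell by eye and found by feel.
- key (a joint): Push plate at the bottom of the hidden notch: travel straight down in m, 0 at rest, 0.010 fully pressed. At rest it lies 2.5 mm below the edge top (72.5 mm above the desk) and is 31.5 mm wide (across) and 45.5 mm long (along), between two 2.5 mm cheeks as high as the edge, in the middle of its block. It gives way at about 5 N and stays where it is left (no spring).
- gate (a joint): Angle in rad of the steel wire gate (304 by 75 mm) that lies over the jar lids and keeps them in, hinged along the back of the rack (103 mm above the desk): 0 lying shut, 0.7 raised. Linked to the key: it rises 0.07 rad for every mm the key goes down. Not to be touched.
- jar0: One of the three white screw-lid sample jars in the rack, 74 mm across, 87 mm high, loose; origin under its middle. To be left alone.
- jar1: One of the three white screw-lid sample jars in the rack, 74 mm across, 87 mm high, loose; origin under its middle. To be left alone.
- jar2: One of the three white screw-lid sample jars in the rack, 74 mm across, 87 mm high, loose; origin under its middle. To be left alone.
- dropper0: Small dropper bottle standing at one end of the jar row, 28 mm across, 68 mm high, loose; origin under its middle. To be left alone.
- dropper1: Small dropper bottle standing at one end of the jar row, 28 mm across, 68 mm high, loose; origin under its middle. To be left alone.
- card0: White plastic test card lying in the rack's tray between the front edge and the jars, 21 x 72 x 9 mm (long along its y), loose; origin under its middle. To be left alone.
- card1: White plastic test card lying in the rack's tray between the front edge and the jars, 21 x 72 x 9 mm (long along its y), loose; origin under its middle. To be left alone.
- marker: Marker pen lying in the rack's tray between the front edge and the jars, 15 mm thick, 121 mm long (along its y), loose; origin under its middle. To be left alone.

How it is judged:
By the outcome, as a careful person would: the job done as asked, in the order asked, and still so for the second after the job is handed in, with the robot touching nothing.
It also fails if it takes over 58 s, if anything falls off the work surface, if the arm or the gripper's body presses on something with over 40 N, if the wrist force passes 120 N, or if a joint passes its speed limit or range.

## Working session

There is one attempt and no reset: what is moved stays moved. The work goes in short steps, Python scripts to look and compute and a shell command to move; the robot and the scene stay as the last step left them, time stands still between calls to the robot, and variables do not carry over. Pictures are saved under pics/ and viewed, and the job is handed in when it is done.

```bash
mkdir -p pics; python3 - <<'E'
from bench import sensors,cams
import cv2
s=sensors.state()
for k in s: print(k,s[k])
for n in("scene","top","wrist"):
    cv2.imwrite(f"pics/{n}0.png",cams.capture(n)); c=cams.calibration(n); print(n,c)
E
```

```text
time_s 0.0
q [-1.37750628  0.41798121 -0.01031142  1.61415909  0.00470739  1.11070322
 -0.05298731]
joint_vel [-0.00124898 -0.00064778  0.00073775 -0.00068435  0.00211845  0.00192304
  0.00193132]
joint_torque [-1.22468555e-04 -8.51253104e+01  6.38867654e-01 -4.25998414e+01
 -4.89029742e-02  1.86560350e-02  1.52138173e-04]
tool_pos [0.14532192 0.60748601 0.20482708]
eef_rot [-3.67905276e-01 -3.11992583e+00  1.92602767e-03]
ft_force [ 0.26365298  0.34495609 -0.62850983]
wrist_torque [-0.01679949 -0.04211166  0.0254425 ]
opening 0.09398886217069542
scene {'camera_matrix': array([[454.34895924,   0.        , 308.06744592],
       [  0.        , 454.34895924, 195.85437616],
       [  0.        ,   0.        ,   1.        ]]), 'camera_from_world': array([[ 0.53527707, -0.84467333, -0.00233047, -0.32872441],
       [-0.62857737, -0.39648907, -0.6690941 ,  0.42403041],
       [ 0.56424193,  0.35961561, -0.74317404,  0.61606883],
       [ 0.        ,  0.        ,  0.        ,  1.        ]])}
top {'camera_matrix': array([[410.54615409,   0.        , 324.73829526],
       [  0.        , 410.54615409, 195.10493998],
       [  0.        ,   0.        ,   1.        ]]), 'camera_from_world': array([[ 0.00805923, -0.99977704, -0.01951715, -0.01016926],
       [-0.99099817, -0.00537712, -0.13376741,  0.58838878],
       [ 0.13363264,  0.02041952, -0.99082055,  0.87048713],
       [ 0.        ,  0.        ,  0.        ,  1.        ]])}
wrist {'camera_matrix': array([[300.71164747,   0.        , 322.95517182],
       [  0.        , 300.71164747, 194.85039738],
       [  0.        ,   0.        ,   1.        ]]), 'camera_from_world': array([[ 0.23270952,  0.97254558, -0.00117355, -0.62533473],
       [ 0.94152118, -0.22498336,  0.2508393 , -0.02734164],
       [ 0.24368862, -0.05947761, -0.96802803,  0.39080466],
       [ 0.        ,  0.        ,  0.        ,  1.        ]])}
```

View pics/scene0.png

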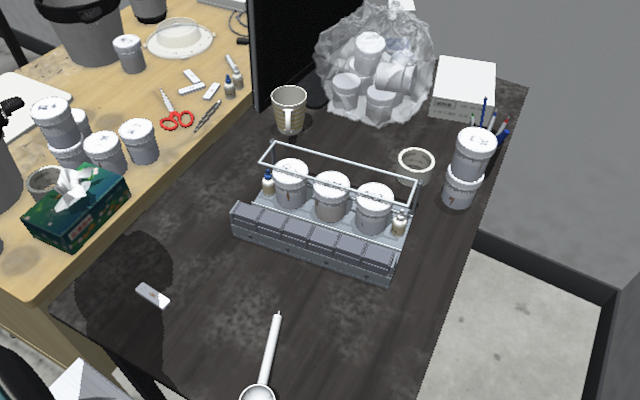

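View pics/top0.png

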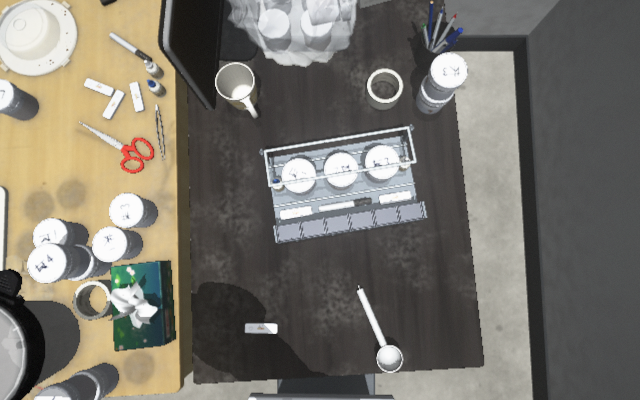

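View pics/wrist0.png

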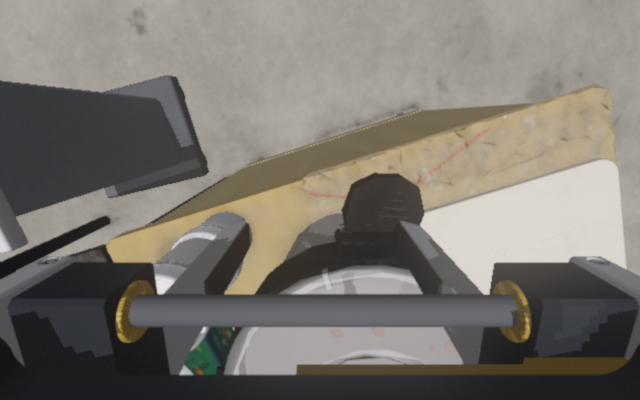

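The top view shows the rack's front edge running from about (276,235) to (425,210). The gate is over the jars behind it. I'll enlarge both views.

```bash
python3 - <<'E'
import cv2
a=cv2.imread("pics/top0.png")[115:255,255:440]; cv2.imwrite("pics/topc.png",cv2.resize(a,None,fx=4.2,fy=4.2,interpolation=cv2.INTER_CUBIC))
a=cv2.imread("pics/scene0.png")[135:290,220:425]; cv2.imwrite("pics/scenec.png",cv2.resize(a,None,fx=3.8,fy=3.8,interpolation=cv2.INTER_CUBIC))
E
```

```text
(no output)
```

View pics/topc.png

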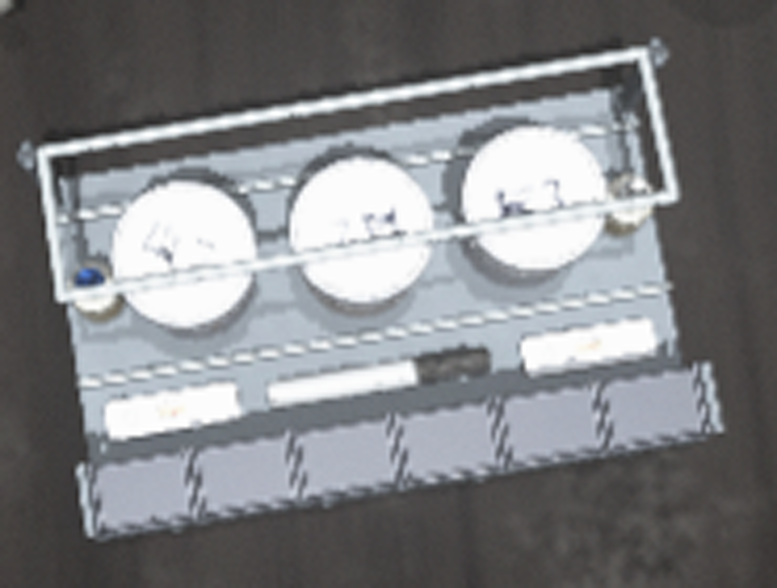

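View pics/scenec.png

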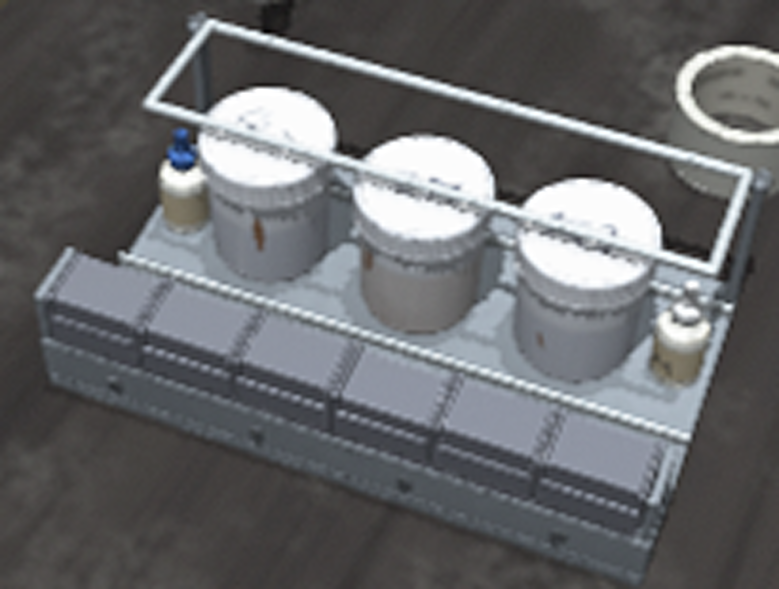

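```bash
cat > h.py <<'E'
import numpy as np,cv2
from bench import cams
from scipy.optimize import least_squares
def proj(n,P):
    c=cams.calibration(n);T=c["camera_from_world"];p=np.asarray(P)@T[:3,:3].T+T[:3,3];q=p@c["camera_matrix"].T;return q[:,:2]/q[:,2:]
def w(pose,L):
    x,y,t=pose;c,s=np.cos(t),np.sin(t);L=np.atleast_2d(np.asarray(L,float));return np.c_[x+c*L[:,0]-s*L[:,1],y+s*L[:,0]+c*L[:,1],L[:,2]]
E
python3 - <<'E'
from h import *
a=.018;b=.163;z=.074
L=[[-a,b,z],[a,b,z],[a,-b,z],[-a,-b,z]]
top=np.array([[93,535],[80,465],[710,365],[722,430]])/4.2+[255,115]
sc=np.array([[40,298],[70,250],[680,445],[650,520]])/3.8+[220,135]
g=[.125,-.112,.098];
Lg=[]
f=lambda p,u,v:np.r_[u*(proj("top",w(p,L))-top).ravel(),v*(proj("scene",w(p,L))-sc).ravel()]
for u,v in((1,0),(0,1),(1,1)):
    r=least_squares(f,[.5,0,0.15],args=(u,v)); print(r.x,np.round(r.fun,1))
p=r.x
for n,img,o,s in(("top","pics/top0.png",(255,115),4.2),("scene","pics/scene0.png",(220,135),3.8)):
    im=cv2.imread(img); h,wd=(140,185) if n=="top" else(155,205)
    im=cv2.resize(im[o[1]:o[1]+h,o[0]:o[0]+wd],None,fx=s,fy=s,interpolation=cv2.INTER_CUBIC)
    def dr(LL,c,cl=True):
        q=(proj(n,w(p,LL))-o)*s; cv2.polylines(im,[np.round(q).astype(int)],cl,c,1)
    dr(L,(0,0,255))
    for y in range(-156,157,52): dr([[-a,y/1000,.075],[a,y/1000,.075]],(0,255,0),False)
    dr([[-.018,.163,0],[-.018,-.163,0],[.182,-.163,0],[.182,.163,0]],(255,0,255))
    for y in(-.104,0,.104): dr([[.112+.037*np.cos(t),y+.037*np.sin(t),.097] for t in np.linspace(0,6.28,30)],(255,0,0))
    cv2.imwrite(f"pics/fit_{n}.png",im)
for y in range(-130,131,52): print(y,np.round(w(p,[0,y/1000,.075]),4))
E
```

```text
[ 0.52727483 -0.06186886  0.16845645] [-1.6  0.3 -1.   0.1  1.1 -0.9  1.5  0.4 -0.  -0.  -0.  -0.   0.   0.
  0.  -0. ]
[ 0.52635373 -0.06099356  0.15409442] [-0.  -0.  -0.  -0.   0.   0.   0.   0.  -2.1 -0.8 -0.7 -1.1  0.2  2.4
  2.3 -1.4]
[ 0.52675202 -0.06141253  0.16164192] [-2.   0.1 -1.2 -0.2  1.  -0.2  1.3  1.1 -2.  -0.4 -0.7 -0.8  0.6  1.8
  2.9 -2. ]
-130 [[ 0.5477 -0.1897  0.075 ]]
-78 [[ 0.5393 -0.1384  0.075 ]]
-26 [[ 0.5309 -0.0871  0.075 ]]
26 [[ 0.5226 -0.0358  0.075 ]]
78 [[0.5142 0.0156 0.075 ]]
130 [[0.5058 0.0669 0.075 ]]
```

View pics/fit_top.png

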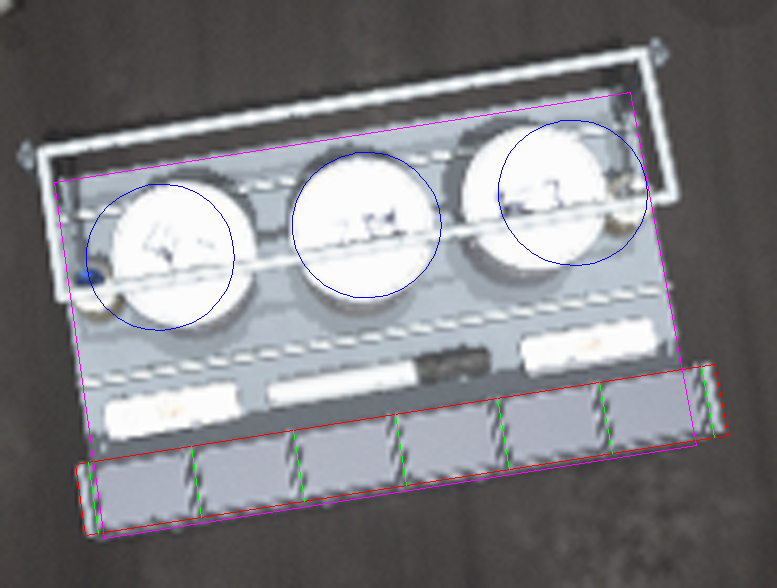

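View pics/fit_scene.png

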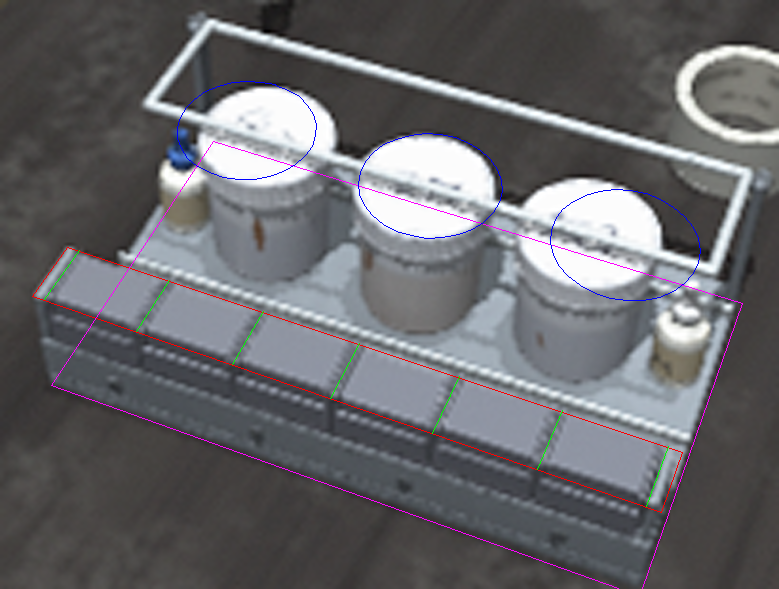

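The fit agrees to about 1 mm: origin near (0.527, -0.061), yaw about 0.165. I'll raise the tool, close the fingers, move over the left end of the edge and turn +0.40 rad so the jaw axis runs along it.

```bash
python3 -m jog '[{"linear":[0,0,40],"angular":[0,0,0]},{"linear":[0,0,40],"angular":[0,0,0]},{"linear":[20,-30,0],"angular":[0,0,0.022]},{"linear":[20,-30,0],"angular":[0,0,0.022]},{"linear":[20,-30,0],"angular":[0,0,0.022]},{"linear":[20,-30,0],"angular":[0,0,0.022]},{"linear":[20,-30,0],"angular":[0,0,0.022]},{"linear":[20,-30,0],"angular":[0,0,0.022]},{"linear":[20,-30,0],"angular":[0,0,0.022]},{"linear":[20,-30,0],"angular":[0,0,0.022]},{"linear":[20,-30,0],"angular":[0,0,0.022]},{"linear":[20,-30,0],"angular":[0,0,0.022]},{"linear":[20,-30,0],"angular":[0,0,0.022]},{"linear":[20,-30,0],"angular":[0,0,0.022]},{"linear":[20,-30,0],"angular":[0,0,0.022]},{"linear":[20,-30,0],"angular":[0,0,0.022]},{"linear":[20,-30,0],"angular":[0,0,0.022]},{"linear":[20,-30,0],"angular":[0,0,0.022]},{"linear":[0,0,0],"angular":[0,0,0]}]' 0
cat > st.py <<'E'
from bench import sensors
import numpy as np
from scipy.spatial.transform import Rotation as R
s=sensors.state();p=s["tool_pos"];t=.165;o=np.array([.5268,-.0614])
d=np.array(p[:2])-o;c,sn=np.cos(t),np.sin(t)
M=R.from_rotvec(s["eef_rot"]).as_matrix()
print("t",s["time_s"],"pos",np.round(p,4),"rack xy mm",np.round(1000*np.array([c*d[0]+sn*d[1],-sn*d[0]+c*d[1]]),1),"F",np.round(s["ft_force"],1),"q",np.round(s["q"],2))
print("tool y yaw err to edge",np.arctan2(-M[0,1],M[1,1])-t,"z axis",np.round(M[:,2],4),"open",s["opening"])
E
python3 st.py
```

```text
time_s: 2.52
tool_pos: [0.4716, 0.1083, 0.2845]
eef_rot: [0.203, -3.134, 0.008]
ft_force: [0.4, 0.4, -0.2]
opening: 0.0006
t 2.525 pos [0.4716 0.1083 0.2845] rack xy mm [-26.5 176.5] F [ 0.4  0.4 -0.2] q [-0.69  0.09  0.43  1.86 -0.03  1.2   1.45]
tool y yaw err to edge -0.03555400059971994 z axis [-7.0e-04 -5.3e-03 -1.0e+00] open 0.0005533788745770407
```

```bash
python3 -m jog '[{"linear":[17,-21,-20],"angular":[0,0,0.018]},{"linear":[17,-21,-20],"angular":[0,0,0.018]},{"linear":[0,0,-35],"angular":[0,0,0]},{"linear":[0,0,-35],"angular":[0,0,0]},{"linear":[0,0,-35],"angular":[0,0,0]},{"linear":[0,0,-25],"angular":[0,0,0]},{"linear":[0,0,0],"angular":[0,0,0]}]'
python3 st.py; python3 - <<'E'
from h import *
for n,o,h,wd in(("top",(255,115),140,185),("scene",(220,115),175,205)):
    im=cams.capture(n); cv2.imwrite(f"pics/{n}1.png",cv2.resize(im[o[1]:o[1]+h,o[0]:o[0]+wd],None,fx=3.4,fy=3.4,interpolation=cv2.INTER_CUBIC))
E
```

```text
time_s: 3.4
tool_pos: [0.5041, 0.0701, 0.1092]
eef_rot: [0.267, -3.128, 0.005]
ft_force: [-0.8, -0.3, 0.2]
opening: 0.0004
t 3.4 pos [0.5041 0.0701 0.1092] rack xy mm [ -0.7 133.5] F [-0.8 -0.3  0.2] q [-0.56  0.36  0.43  2.   -0.2   0.83  1.72]
tool y yaw err to edge 0.005159663204505421 z axis [-0.0015 -0.0032 -1.    ] open 0.00040862152455125363
```

View pics/scene1.png

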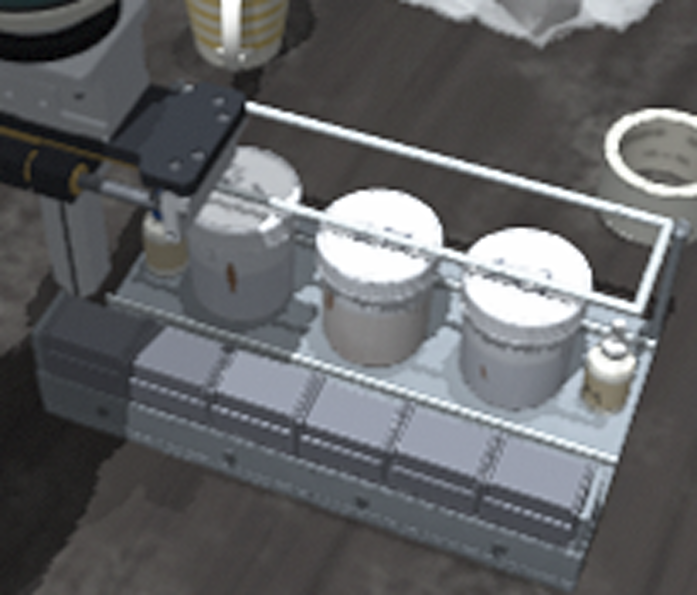

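View pics/top1.png

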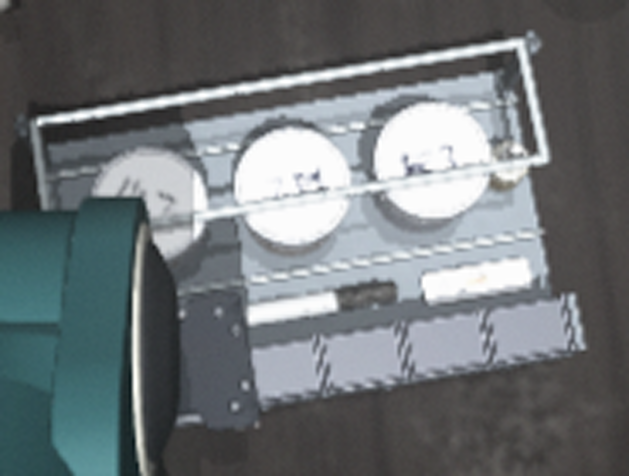

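```bash
python3 -m jog '[{"linear":[1,-3,-15],"angular":[0,0,0]},{"linear":[0,0,-10],"angular":[0,0,0]},{"linear":[0,0,-4],"angular":[0,0,0]},{"linear":[0,0,0],"angular":[0,0,0]}]'; python3 st.py; python3 -m jog '[{"linear":[0,0,-2],"angular":[0,0,0]},{"linear":[0,0,-2],"angular":[0,0,0]}]'; python3 st.py
```

```text
time_s: 4.0
tool_pos: [0.5075, 0.0676, 0.0821]
eef_rot: [-0.267, 3.126, -0.002]
ft_force: [-0.1, 0.2, 0.6]
opening: 0.0004
t 4.0 pos [0.5075 0.0676 0.0821] rack xy mm [  2.2 130.4] F [-0.1  0.2  0.6] q [-0.54  0.4   0.42  2.01 -0.23  0.77  1.75]
tool y yaw err to edge 0.005318936628134263 z axis [ 0.0043 -0.001  -1.    ] open 0.00037142106020991104
time_s: 4.25
tool_pos: [0.5079, 0.0677, 0.0783]
eef_rot: [-0.267, 3.125, -0.002]
ft_force: [-0.0, 0.3, 0.2]
opening: 0.0007
t 4.25 pos [0.5079 0.0677 0.0783] rack xy mm [  2.5 130.4] F [-0.   0.3  0.2] q [-0.54  0.41  0.41  2.01 -0.23  0.76  1.76]
tool y yaw err to edge 0.005321023960643767 z axis [ 5.1e-03 -7.0e-04 -1.0e+00] open 0.0007275139827173169
```

```bash
python3 -m jog '[{"linear":[-2,0,-1.5],"angular":[0,0,0]},{"linear":[0,0,-1],"angular":[0,0,0]}]'; python3 -m jog '[{"linear":[0,0,-1],"angular":[0,0,0]}]'; python3 -m jog '[{"linear":[0,0,-1],"angular":[0,0,0]}]'; python3 -m jog '[{"linear":[0,0,-1],"angular":[0,0,0]}]'; python3 st.py
```

```text
time_s: 4.5
tool_pos: [0.5057, 0.0677, 0.0757]
eef_rot: [-0.267, 3.125, -0.002]
ft_force: [0.3, -0.1, -0.3]
opening: 0.0011
time_s: 4.62
tool_pos: [0.5059, 0.0677, 0.0752]
eef_rot: [-0.267, 3.125, -0.001]
ft_force: [-7.0, -0.5, 26.7]
opening: 0.0002
time_s: 4.75
tool_pos: [0.5059, 0.0677, 0.0751]
eef_rot: [-0.266, 3.125, -0.0]
ft_force: [-12.1, -1.2, 34.9]
opening: 0.0003
time_s: 4.88
tool_pos: [0.5059, 0.0677, 0.0751]
eef_rot: [-0.266, 3.125, 0.001]
ft_force: [-11.0, -0.7, 29.5]
opening: 0.0005
t 4.875 pos [0.5059 0.0677 0.0751] rack xy mm [  0.6 130.8] F [-11.   -0.7  29.5] q [-0.53  0.41  0.41  2.02 -0.24  0.75  1.76]
tool y yaw err to edge 0.005017164689897907 z axis [ 0.0052  0.001  -1.    ] open 0.0004888560750441735
```

The block at y=+130 is rigid, with contact at z=75.1 mm. Next I'll hop to y=+78.

```bash
python3 -m jog '[{"linear":[0,0,4],"angular":[0,0,0]},{"linear":[3,-17,0],"angular":[0,0,0]},{"linear":[3,-17,0],"angular":[0,0,0]},{"linear":[3,-17,0],"angular":[0,0,0]},{"linear":[0,0,0],"angular":[0,0,0]}]'; python3 st.py
```

```text
time_s: 5.5
tool_pos: [0.5155, 0.0118, 0.0792]
eef_rot: [-0.264, 3.125, -0.0]
ft_force: [0.5, 0.2, -0.1]
opening: 0.0001
t 5.5 pos [0.5155 0.0118 0.0792] rack xy mm [ 0.9 74. ] F [ 0.5  0.2 -0.1] q [-0.43  0.42  0.42  2.01 -0.24  0.76  1.88]
tool y yaw err to edge 0.0038778079611671012 z axis [ 5.8e-03  3.0e-04 -1.0e+00] open 0.00011419238853366091
```

```bash
python3 -m jog '[{"linear":[0,3,-2],"angular":[0,0,0]},{"linear":[0,0,-1],"angular":[0,0,0]},{"linear":[0,0,-0.5],"angular":[0,0,0]}]'; python3 -m jog '[{"linear":[0,0,-1],"angular":[0,0,0]}]'; python3 -m jog '[{"linear":[0,0,-1],"angular":[0,0,0]}]';  python3 st.py
```

```text
time_s: 5.88
tool_pos: [0.5154, 0.0157, 0.0753]
eef_rot: [-0.266, 3.125, -0.0]
ft_force: [-4.3, -2.7, 11.8]
opening: 0.0004
time_s: 6.0
tool_pos: [0.5155, 0.0157, 0.0751]
eef_rot: [-0.266, 3.125, 0.0]
ft_force: [-12.5, -3.7, 37.7]
opening: 0.0004
time_s: 6.12
tool_pos: [0.5155, 0.0157, 0.0751]
eef_rot: [-0.267, 3.125, 0.001]
ft_force: [-11.5, -1.8, 31.3]
opening: 0.0001
t 6.125 pos [0.5155 0.0157 0.0751] rack xy mm [ 1.5 77.9] F [-11.5  -1.8  31.3] q [-0.44  0.42  0.42  2.01 -0.25  0.75  1.87]
tool y yaw err to edge 0.0052261157765857436 z axis [ 0.0057  0.001  -1.    ] open 0.0001442183866345083
```

Block +78 is rigid as well. Next is y=+26.

```bash
python3 -m jog '[{"linear":[0,0,4],"angular":[0,0,0]},{"linear":[3,-17,0],"angular":[0,0,0]},{"linear":[3,-17,0],"angular":[0,0,0]},{"linear":[1,-14,0],"angular":[0,0,0]},{"linear":[0,0,0],"angular":[0,0,0]},{"linear":[0,0,-2],"angular":[0,0,0]},{"linear":[0,0,-1],"angular":[0,0,0]},{"linear":[0,0,-0.5],"angular":[0,0,0]}]'; python3 st.py;  python3 -m jog '[{"linear":[0,0,-1],"angular":[0,0,0]}]'; python3 -m jog '[{"linear":[0,0,-1],"angular":[0,0,0]}]';  python3 st.py
```

```text
time_s: 7.12
tool_pos: [0.5227, -0.0356, 0.0752]
eef_rot: [-0.267, 3.125, 0.001]
ft_force: [-3.6, -2.5, 13.0]
opening: 0.0001
t 7.125 pos [ 0.5227 -0.0356  0.0752] rack xy mm [ 0.2 26.1] F [-3.6 -2.5 13. ] q [-0.34  0.44  0.43  1.99 -0.26  0.76  1.98]
tool y yaw err to edge 0.005752544144208865 z axis [ 5.4e-03  9.0e-04 -1.0e+00] open 0.00011612295394066623
time_s: 7.25
tool_pos: [0.5229, -0.0356, 0.0751]
eef_rot: [-0.268, 3.124, 0.001]
ft_force: [-10.8, -2.2, 36.3]
opening: 0.0002
time_s: 7.38
tool_pos: [0.5229, -0.0356, 0.0751]
eef_rot: [-0.268, 3.124, 0.002]
ft_force: [-10.5, -1.1, 30.4]
opening: 0.0003
t 7.375 pos [ 0.5229 -0.0356  0.0751] rack xy mm [ 0.4 26.1] F [-10.5  -1.1  30.4] q [-0.34  0.44  0.43  1.99 -0.26  0.76  1.98]
tool y yaw err to edge 0.006064754156127811 z axis [ 0.0057  0.0015 -1.    ] open 0.00030361022648434804
```

Block +26 is rigid too. Next is y=-26.

```bash
python3 -m jog '[{"linear":[0,0,4],"angular":[0,0,0]},{"linear":[3,-17,0],"angular":[0,0,0]},{"linear":[3,-17,0],"angular":[0,0,0]},{"linear":[1,-14,0],"angular":[0,0,0]},{"linear":[0,0,0],"angular":[0,0,0]},{"linear":[0,0,-2],"angular":[0,0,0]},{"linear":[0,0,-1],"angular":[0,0,0]},{"linear":[0,0,-0.5],"angular":[0,0,0]}]'; python3 st.py;  python3 -m jog '[{"linear":[0,0,-1],"angular":[0,0,0]}]'; python3 -m jog '[{"linear":[0,0,-1],"angular":[0,0,0]}]';  python3 st.py
```

```text
time_s: 8.38
tool_pos: [0.53, -0.0866, 0.075]
eef_rot: [-0.269, 3.125, 0.002]
ft_force: [-0.3, -0.1, 0.6]
opening: 0.0004
t 8.375 pos [ 0.53   -0.0866  0.075 ] rack xy mm [ -0.9 -25.4] F [-0.3 -0.1  0.6] q [-0.24  0.46  0.43  1.96 -0.27  0.78  2.09]
tool y yaw err to edge 0.006712239076743731 z axis [ 0.0051  0.0018 -1.    ] open 0.00035645651954160657
time_s: 8.5
tool_pos: [0.53, -0.0863, 0.074]
eef_rot: [-0.27, 3.125, 0.002]
ft_force: [-0.6, -0.8, -0.8]
opening: -0.0
time_s: 8.62
tool_pos: [0.5301, -0.0861, 0.0729]
eef_rot: [-0.27, 3.125, 0.002]
ft_force: [0.2, 1.2, 0.3]
opening: 0.0002
t 8.625 pos [ 0.5301 -0.0861  0.0729] rack xy mm [ -0.8 -24.9] F [0.2 1.2 0.3] q [-0.24  0.46  0.43  1.96 -0.27  0.77  2.09]
tool y yaw err to edge 0.007456189825454179 z axis [ 0.0052  0.0019 -1.    ] open 0.00022274093509396718
```

At y=-26 the fingertips dropped below the edge top: z=72.9 mm with no contact force, so this is the notch. I'll press the key in small steps.

```bash
python3 -m jog '[{"linear":[0,0,-1],"angular":[0,0,0]},{"linear":[0,-0.3,-1.5],"angular":[0,0,0]}]'; python3 -m jog '[{"linear":[0,-0.3,-2],"angular":[0,0,0]},{"linear":[0,-0.3,-2],"angular":[0,0,0]}]'; python3 -m jog '[{"linear":[0,0,-2],"angular":[0,0,0]}]';  python3 st.py
```

```text
time_s: 8.88
tool_pos: [0.5302, -0.0862, 0.0706]
eef_rot: [-0.271, 3.124, 0.003]
ft_force: [-1.0, 2.7, 4.9]
opening: 0.0002
time_s: 9.12
tool_pos: [0.5302, -0.0863, 0.0664]
eef_rot: [-0.271, 3.124, 0.004]
ft_force: [-1.9, 3.1, 5.1]
opening: 0.0001
time_s: 9.25
tool_pos: [0.5302, -0.0863, 0.0642]
eef_rot: [-0.271, 3.124, 0.004]
ft_force: [-1.2, 1.0, 4.4]
opening: 0.0005
t 9.25 pos [ 0.5302 -0.0863  0.0642] rack xy mm [ -0.7 -25.1] F [-1.2  1.   4.4] q [-0.24  0.48  0.42  1.96 -0.28  0.76  2.1 ]
tool y yaw err to edge 0.008169076824511956 z axis [ 0.0053  0.0028 -1.    ] open 0.0004935187852045786
```

```bash
python3 -m jog '[{"linear":[0,0,-1],"angular":[0,0,0]},{"linear":[0,0,-1],"angular":[0,0,0]}]'; python3 -m jog '[{"linear":[0,0,-1],"angular":[0,0,0]}]'; python3 -m jog '[{"linear":[0,0,-1],"angular":[0,0,0]}]';  python3 st.py
python3 - <<'E'
from h import *
for n,o,h,wd in(("top",(255,115),140,185),("scene",(220,115),175,205)):
    im=cams.capture(n); cv2.imwrite(f"pics/{n}2.png",cv2.resize(im[o[1]:o[1]+h,o[0]:o[0]+wd],None,fx=3.4,fy=3.4,interpolation=cv2.INTER_CUBIC))
E
```

```text
time_s: 9.5
tool_pos: [0.5304, -0.0863, 0.0625]
eef_rot: [-0.271, 3.124, 0.004]
ft_force: [-7.7, 3.4, 29.8]
opening: 0.0003
time_s: 9.62
tool_pos: [0.5305, -0.0863, 0.0624]
eef_rot: [-0.271, 3.124, 0.005]
ft_force: [-12.3, 4.4, 34.2]
opening: 0.0002
time_s: 9.75
tool_pos: [0.5305, -0.0863, 0.0624]
eef_rot: [-0.27, 3.124, 0.006]
ft_force: [-12.6, 3.8, 31.8]
opening: 0.0007
t 9.75 pos [ 0.5305 -0.0863  0.0624] rack xy mm [ -0.4 -25.2] F [-12.6   3.8  31.8] q [-0.23  0.48  0.42  1.96 -0.29  0.75  2.1 ]
tool y yaw err to edge 0.007724924551458956 z axis [ 0.0059  0.0044 -1.    ] open 0.0006685993385751819
```

View pics/scene2.png

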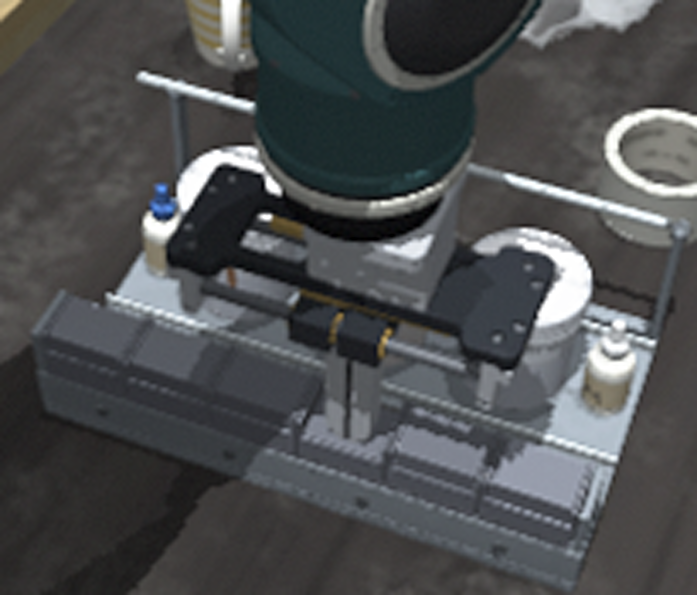

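View pics/top2.png

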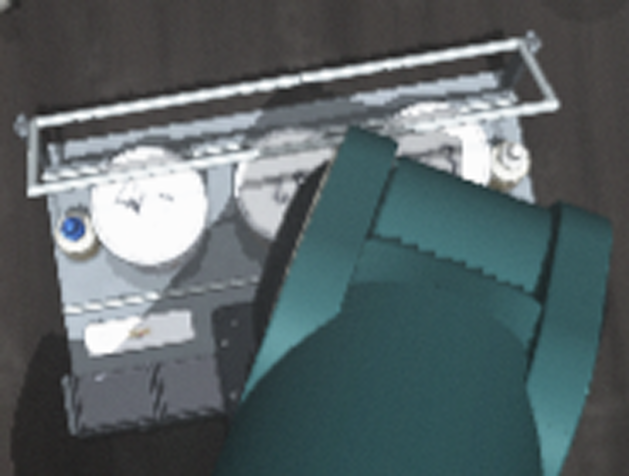

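The key hit its hard stop at z=62.4 mm with 32 N, and both pictures show the gate raised (wire from (30,190) to (555,105) in the top crop). I'll withdraw straight up, then back towards the robot.

```bash
python3 -m jog '[{"linear":[0,0,3],"angular":[0,0,0]},{"linear":[0,0,6],"angular":[0,0,0]},{"linear":[0,0,10],"angular":[0,0,0]},{"linear":[0,0,20],"angular":[0,0,0]},{"linear":[-5,0,30],"angular":[0,0,0]},{"linear":[-15,0,30],"angular":[0,0,0]},{"linear":[-20,10,30],"angular":[0,0,0]},{"linear":[-20,25,20],"angular":[0,0,0]},{"linear":[-15,35,0],"angular":[0,0,0]},{"linear":[-10,40,0],"angular":[0,0,0]},{"linear":[-10,40,0],"angular":[0,0,0]},{"linear":[-10,40,0],"angular":[0,0,0]},{"linear":[-10,40,0],"angular":[0,0,0]},{"linear":[-10,35,0],"angular":[0,0,0]},{"linear":[0,20,0],"angular":[0,0,0]},{"linear":[0,0,0],"angular":[0,0,0]},{"linear":[0,0,0],"angular":[0,0,0]}]';  python3 st.py
python3 - <<'E'
from h import *
for n,o,h,wd in(("top",(255,115),140,185),("scene",(220,115),175,205)):
    im=cams.capture(n); cv2.imwrite(f"pics/{n}3.png",cv2.resize(im[o[1]:o[1]+h,o[0]:o[0]+wd],None,fx=3.4,fy=3.4,interpolation=cv2.INTER_CUBIC))
E
```

```text
time_s: 11.98
tool_pos: [0.4008, 0.2032, 0.2234]
eef_rot: [-0.261, 3.116, 0.004]
ft_force: [0.1, 0.6, -0.7]
opening: 0.0007
t 11.975 pos [0.4008 0.2032 0.2234] rack xy mm [-80.8 281.7] F [ 0.1  0.6 -0.7] q [-0.76  0.07  0.23  2.02 -0.01  1.04  1.21]
tool y yaw err to edge 0.0023873088452361357 z axis [ 0.0141  0.0039 -0.9999] open 0.0007333475748024947
```

View pics/scene3.png

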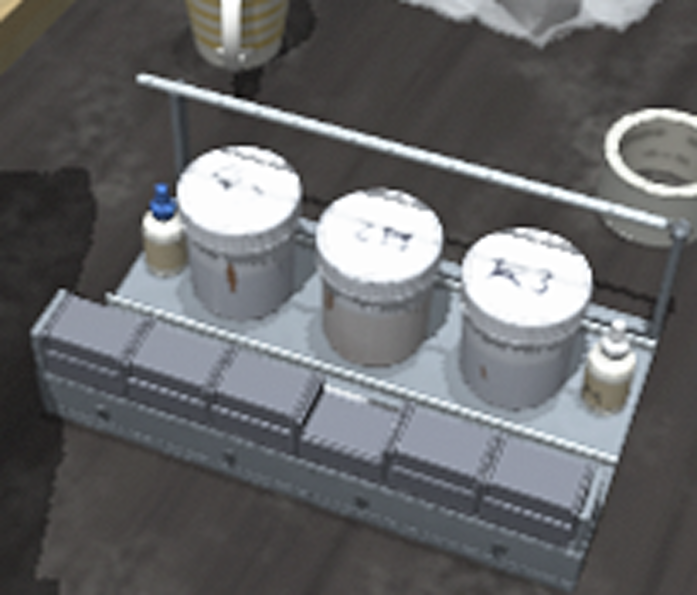

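View pics/top3.png

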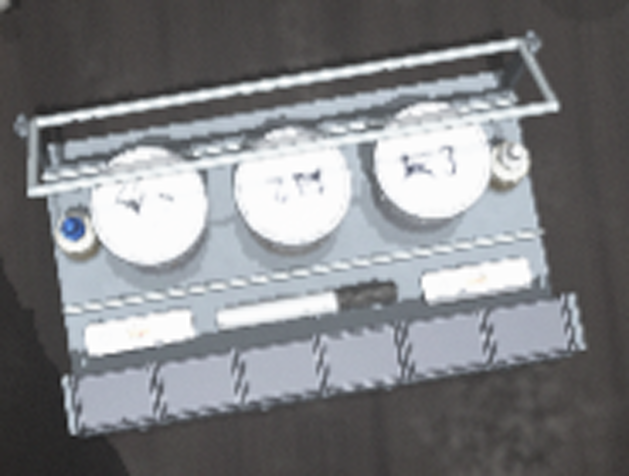

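The hand is clear, the fourth block from the left sits visibly pressed at (350,420) in the scene crop, and the gate stays up. The jars, bottles, cards and marker look unmoved. I'm handing in.

```bash
python3 -c "
from bench import job_done,sensors
print(sensors.state()['joint_vel']);print(job_done())"
```

```text
[ 0.00121204  0.0024679  -0.00232366  0.00040671 -0.00077681 -0.00331708
 -0.00109531]
the job is handed in; nothing more can be done
None
```

The rack is unlocked: I found the notch by feel, pressed the key to its stop, and the wire gate rose and stayed up after I took the hand away.

- **Finding the notch:** With the fingers shut I tapped along the edge, lifting between blocks rather than sliding. The blocks at y = +130, +78 and +26 mm were rigid, stopping the fingers at z = 75.1 mm with 30–38 N. At y = -26 mm the fingertips dropped to 72.9 mm with no force, so I did not need to feel the last two blocks.
- **Pressing the key:** It gave way at about 5 N and reached a hard stop at z = 62.4 mm with about 32 N, which matches the full 10 mm of travel.
- **Last checks:** The final pictures show the key down, the gate raised, and the jars, bottles, cards and marker looking unmoved. The hand was well clear, with wrist force near 0 N and the arm at rest, at about 12 s.

No check failed or disagreed. I judged the gate by eye in the pictures and did not measure its angle.

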